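Change the control cards in a model tug

TASK

Slide the deck hatch of the model tug fully open, draw the old control card out of the well below it and put it in the blue tray. Then draw every new card up out of the slots of the bench rack and stand each one fully down in a groove of its own in the tug's well, and slide the hatch fully shut again. Leave the glue bottle, the tin and the screwdriver where they are.

Things in the scene. Friction and masses are not known exactly. Their poses are not given: they have to be found in the camera images.
- tug: model tugboat fixed on a low cradle, 240 wide (its x), 520 long (its y from -320 to +200, bow towards +y); flat deck 126 above the bench; white wheelhouse on deck, 65 high, from y = -222 to -307; origin on the bench below the middle of its well
- well (a point): middle of the well's floor, at groove-bottom height, 60 above the bench, axes as the tug's. The well is an open pit, 200 (x) by 86 (y); its insert has four grooves along y at x = -66, -22, +22, +66, each 9 wide, 28 deep, mouths flared to 19. A card standing in a groove has its top 120 above the bench.
- hatch (a joint): sliding position of the flat hatch over the well, m: 0 = fully shut, 0.1 = fully open, moved along the tug's -y, towards the wheelhouse; friction about 1.5 N, stays where left
- hatch_handle (a point): middle of the top of the hatch's handle, an upright bar 60 long (tug x), 12 thick (tug y), 30 high, on the middle of the hatch plate (210 x 105 x 5, its upper face 133 above the bench)
- rack: fixed plywood rack, 190 (its x) by 100 (its y) by 42 high, with four slots along its y at x = -69, -23, +23 and +69, each 9 wide with a bottom 12 above the bench, top 40 (mouths flared to 19); origin in the middle of its underside. A card in it has its top 72 above the bench.
- tray: loose open blue plastic tray, 130 (x) by 120 (y) by 32 high, walls and floor 4 to 5 thick; origin in the middle of its underside
- old1: old plug-in circuit card, upright when its z is up: a board 5 thick (its x) by 70 wide (its y) by 44 high, with a black grip bar on its upper edge, 9 thick (x) by 44 long (y) by 16 high, so 60 high in all; 35 g; origin at the middle of its bottom edge. Exactly one of old1 to old4 is present, standing in one of the tug's grooves under the hatch.
- old2: old plug-in circuit card, upright when its z is up: a board 5 thick (its x) by 70 wide (its y) by 44 high, with a black grip bar on its upper edge, 9 thick (x) by 44 long (y) by 16 high, so 60 high in all; 35 g; origin at the middle of its bottom edge. Exactly one of old1 to old4 is present, standing in one of the tug's grooves under the hatch.
- old3: old plug-in circuit card, upright when its z is up: a board 5 thick (its x) by 70 wide (its y) by 44 high, with a black grip bar on its upper edge, 9 thick (x) by 44 long (y) by 16 high, so 60 high in all; 35 g; origin at the middle of its bottom edge. Exactly one of old1 to old4 is present, standing in one of the tug's grooves under the hatch.
- old4: old plug-in circuit card, upright when its z is up: a board 5 thick (its x) by 70 wide (its y) by 44 high, with a black grip bar on its upper edge, 9 thick (x) by 44 long (y) by 16 high, so 60 high in all; 35 g; origin at the middle of its bottom edge. Exactly one of old1 to old4 is present, standing in one of the tug's grooves under the hatch.
- new1: new plug-in circuit card, upright when its z is up: a board 5 thick (its x) by 70 wide (its y) by 44 high, with a black grip bar on its upper edge, 9 thick (x) by 44 long (y) by 16 high, so 60 high in all; 35 g; origin at the middle of its bottom edge. Two to four of new1 to new4 are present, standing in slots of the rack.
- new2: new plug-in circuit card, upright when its z is up: a board 5 thick (its x) by 70 wide (its y) by 44 high, with a black grip bar on its upper edge, 9 thick (x) by 44 long (y) by 16 high, so 60 high in all; 35 g; origin at the middle of its bottom edge. Two to four of new1 to new4 are present, standing in slots of the rack.
- new3: new plug-in circuit card, upright when its z is up: a board 5 thick (its x) by 70 wide (its y) by 44 high, with a black grip bar on its upper edge, 9 thick (x) by 44 long (y) by 16 high, so 60 high in all; 35 g; origin at the middle of its bottom edge. Two to four of new1 to new4 are present, standing in slots of the rack.
- new4: new plug-in circuit card, upright when its z is up: a board 5 thick (its x) by 70 wide (its y) by 44 high, with a black grip bar on its upper edge, 9 thick (x) by 44 long (y) by 16 high, so 60 high in all; 35 g; origin at the middle of its bottom edge. Two to four of new1 to new4 are present, standing in slots of the rack.
- glue: white glue bottle, 40 across, 110 high, to be left alone; origin at the middle of its underside
- tin: steel tin, 60 across, 60 high, to be left alone; origin at the middle of its underside
- screwdriver: screwdriver lying on the bench, to be left alone
Mind the look-alikes: they are no part of the job. Leave any orange or yellow look-alike of the new1 alone.

How it is judged (in metres and radians):
On the way, in this order (a step that is already met when the one before it is completed fails the run):
1. the hatch is slid fully open (within 10 mm) (value of joint hatch above 0.09 m), for 0.2 s.
2. the old card is out in the tray and every new card stands in a groove of the well, let go (x of old1 in the frame of tray between -0.066 and 0.066 m and y of old1 in the frame of tray between -0.061 and 0.061 m and z of each of old1, old2, old3, old4 in the frame of tray below 0.05 m and linear speed of each of old1, old2, old3, old4 below 0.03 m/s and contact force between the fingers and old1 below 0.1 N and x of old2 in the frame of tray between -0.066 and 0.066 m and y of old2 in the frame of tray between -0.061 and 0.061 m and contact force between the fingers and old2 below 0.1 N and x of old3 in the frame of tray between -0.066 and 0.066 m and y of old3 in the frame of tray between -0.061 and 0.061 m and contact force between the fingers and old3 below 0.1 N and x of old4 in the frame of tray between -0.066 and 0.066 m and y of old4 in the frame of tray between -0.061 and 0.061 m and contact force between the fingers and old4 below 0.1 N and y of new1 in the frame of tug between -0.015 and 0.015 m and z of each of new1, new2, new3, new4 in the frame of tug below 0.065 m and angle between each of new1, new2, new3, new4's own z axis and vertical below 0.3 rad and (x of new1 in the frame of tug between -0.072 and -0.06 m or x of new1 in the frame of tug between -0.028 and -0.016 m or x of new1 in the frame of tug between 0.016 and 0.028 m or x of new1 in the frame of tug between 0.06 and 0.072 m) and contact force between the fingers and new1 below 0.1 N and y of new2 in the frame of tug between -0.015 and 0.015 m and (x of new2 in the frame of tug between -0.072 and -0.06 m or x of new2 in the frame of tug between -0.028 and -0.016 m or x of new2 in the frame of tug between 0.016 and 0.028 m or x of new2 in the frame of tug between 0.06 and 0.072 m) and contact force between the fingers and new2 below 0.1 N and y of new3 in the frame of tug between -0.015 and 0.015 m and (x of new3 in the frame of tug between -0.072 and -0.06 m or x of new3 in the frame of tug between -0.028 and -0.016 m or x of new3 in the frame of tug between 0.016 and 0.028 m or x of new3 in the frame of tug between 0.06 and 0.072 m) and contact force between the fingers and new3 below 0.1 N and y of new4 in the frame of tug between -0.015 and 0.015 m and (x of new4 in the frame of tug between -0.072 and -0.06 m or x of new4 in the frame of tug between -0.028 and -0.016 m or x of new4 in the frame of tug between 0.016 and 0.028 m or x of new4 in the frame of tug between 0.06 and 0.072 m) and contact force between the fingers and new4 below 0.1 N), for 0.2 s.
At the end, for the whole second after the job is handed in: the old card rests in the tray; every new card stands in a groove of the tug's well, at its bottom within 5 mm, within 15 mm of the middle along the groove and within 0.3 rad of upright; the hatch is shut within 5 mm; everything is released and at rest (all of step 2 and value of joint hatch below 0.005 m and velocity of joint hatch below 0.01 m/s and linear speed of each of new1, new2, new3, new4 below 0.03 m/s); the robot touches nothing.
It fails at once if the glue is knocked more than 30 mm aside or over (distance of glue from where it was at the start of the episode above 0.03 m or angle between glue's own z axis and vertical above 0.5 rad).
It fails at once if the tin is knocked more than 30 mm aside or over (distance of tin from where it was at the start of the episode above 0.03 m or angle between tin's own z axis and vertical above 0.5 rad).
It fails at once if the screwdriver is knocked more than 30 mm aside or over (distance of screwdriver from where it was at the start of the episode above 0.03 m).
Of old1, old2, old3, old4 only 1 to 1 are there at a start; the rules pass over those that are not, and their reading is None.
Of new1, new2, new3, new4 only 2 to 4 are there at a start; the rules pass over those that are not, and their reading is None.
At some moment in a run one of tray may be knocked a few centimetres aside while the robot is not near it.
It also fails if it takes over 210 s, if anything falls off the work surface, if the arm or the gripper's body presses on something with over 40 N, if the wrist force passes 120 N, or if a joint passes its speed limit or range.

ROBOT

A 6-joint arm with a two-finger parallel gripper is mounted at the origin on the work surface. World frame = base frame: x ahead of the robot, y to its left, z up, the work surface at z = 0. Lengths are in mm, angles in rad, forces in N, time in s.
With the tool pointing down it reaches from about 400 to 825 mm from the base axis. Payload 7 kg.
Tool frame: the origin (TCP) lies on the centre line of the jaws, within the pads' length; the fingertips stand 17 mm ahead of it and the grasp point (between the pads) lies 2 mm behind it; z points along the fingers, y is the line along which they close (so a half turn about z gives the same grasp; the last joint's range is limited). The gripper opens to 85 mm and grips with 20 to 120 N. Pads are 22 mm wide; open, the fingers measure 114 mm over their backs; the gripper's body (76 mm by 85 mm) begins 54 mm behind the grasp point. The pads swing forward as they close: fully open they stand 13 mm farther back than shut.
Start: joints at [-1.047, 0.359, 0.012, 0, -1.224, -0.288], TCP at [157.669, -656.305, 248.302] pointing down, gripper open.
Joint ranges: [-3.07, 3.07], [-1.43, 2.12], [-1.02, 1.25], [-3.03, 1.67], [-3.05, -0], [-3.03, 3.03]. Speed limits (rad/s): [2.39, 2.39, 3.01, 3.14, 3.14, 3.14].

INTERFACE

Orientations are given as a rotation vector (axis times angle).
In Python, from workcell import get_obs, capture, calibration, hand_in gives the robot as it stands.
- The arm moves only by the shell command python3 -m creep 'ROWS'. ROWS is JSON, a list that holds one entry, the list of rows, each a list of 7 numbers: the turn, a rotation vector about the tool's x, y, z in units of 4 degrees (1.0 is 4 degrees), then the shift along the tool's x, y, z in units of 50 mm (1.0 is 50 mm), then the closure, from -1 (fully open) to 1 (shut). A call has 1 to 8 rows; each row shifts and turns the commanded pose from where the row before left it, along the tool's axes as they then stand; what a row does not reach is not made up. A row lasts 1/10 s, in which the tool goes at most 50 mm and 8.59 degrees, less where a joint would pass 70% of its speed; a pose out of reach is approached as far as the arm can. A call with a number of a shift or a turn outside -1 to 1 is refused whole. A call with a gripper value outside its range is refused whole. The fingers move at their own pace and stop on an object; the grip force is fixed at half the most. Time passes only in rows, so rows that do not move let the fingers close. It gives the time, the measured TCP pose, the force, the opening and the grip force at its end, in the units of the state.
- get_obs(): the state, without advancing time (a new reading comes with each control period).
- capture(name): name is "scene" or "top"; returns the picture (384x512x3 uint8, red, green, blue); there is no depth.
- calibration(name): a dict with "fx", "fy", "cx", "cy" (pixels), "k1" (the pictures are not rectified: a ray, as slopes to the right and down, at radius r is drawn at 1 + k1 r^2 times it, then the intrinsics apply), "rvec" (rotation vector, rad) and "tvec" (3), from world to camera coordinates, as OpenCV has them. Camera axes: x right, y down, z forward; pixel columns grow to the right and rows downward; lengths in mm; the calibration is good to about 2 mm. A picture is of the moment at which its call begins. calibration takes no time and is no camera call.
- hand_in(): hands the job in; it is judged then, once.
The state is a dict: "time": time; "joint_pos": joint angles; "joint_velocities": joint speeds; "joint_efforts": joint torques, N m; "tcp_pos": TCP position; "tool_rot": TCP orientation; "force": force on the tool from outside, world axes, zero at the start; "moment": the same for the moment, N m; "finger_gap": finger opening in mm; "grasp_force": force on a finger pad.
Only numpy, scipy, OpenCV 4.12 (cv2) and the standard library are available. Lean on these libraries where they do the work, as an engineer would, in place of code of your own. Each camera call takes 0.05 s, during which the arm holds its last target. There are 200 camera calls.

## Working session

There is one attempt and no reset: what is moved stays moved. The work goes in short steps, Python scripts to look and compute and a shell command to move; the robot and the scene stay as the last step left them, time stands still between calls to the robot, and variables do not carry over. Pictures are saved under pics/ and viewed, at most 14 in all, crops included, and the job is handed in when it is done.

```bash
mkdir -p pics; ls; python3 - <<'E'
from workcell import *
import cv2
for n in("scene","top"):
    im=capture(n); cv2.imwrite(f"pics/{n}0.png",cv2.cvtColor(cv2.resize(im,(800,600),interpolation=cv2.INTER_CUBIC),cv2.COLOR_RGB2BGR)); print(n,calibration(n))
o=get_obs();print(o)
E
```

```text
pics
scene {'fx': 480.39877729885615, 'fy': 480.39877729885615, 'cx': 260.0857453031434, 'cy': 185.50681401984275, 'k1': -0.19619706179707289, 'rvec': array([ 2.375321  ,  0.97679717, -0.28296962]), 'tvec': array([-475.55284821, -220.0595596 , 1246.92573987])}
top {'fx': 443.6447277919827, 'fy': 443.6447277919827, 'cx': 251.8293983627996, 'cy': 191.72376042352755, 'k1': -0.12317371897152297, 'rvec': array([ 2.11316932, -2.11520262,  0.20659857]), 'tvec': array([  81.57919933,  592.47417601, 1090.98511018])}
{'time': 0.1, 'joint_pos': array([-1.04692044e+00,  3.59302365e-01,  1.11831485e-02, -3.25718276e-04,
       -1.22408782e+00, -2.88094947e-01]), 'joint_velocities': array([ 0.00059346, -0.00028405,  0.00174448,  0.00223918, -0.00043271,
        0.00047134]), 'joint_efforts': array([-1.20754597e-03, -5.84766591e+01,  2.94106722e+01,  6.95459157e+00,
       -3.25781046e-03, -3.01624112e-06]), 'tcp_pos': array([ 157.57403399, -655.94943347,  247.47681212]), 'tool_rot': array([ 3.69301031e-01, -3.11953260e+00, -2.22560154e-03]), 'force': array([-0.16863863,  0.32579684, -0.64608678]), 'moment': array([-0.01233175,  0.01834932, -0.01036388]), 'grasp_force': 0.0, 'finger_gap': 85.03764490267443}
```

View pics/scene0.png

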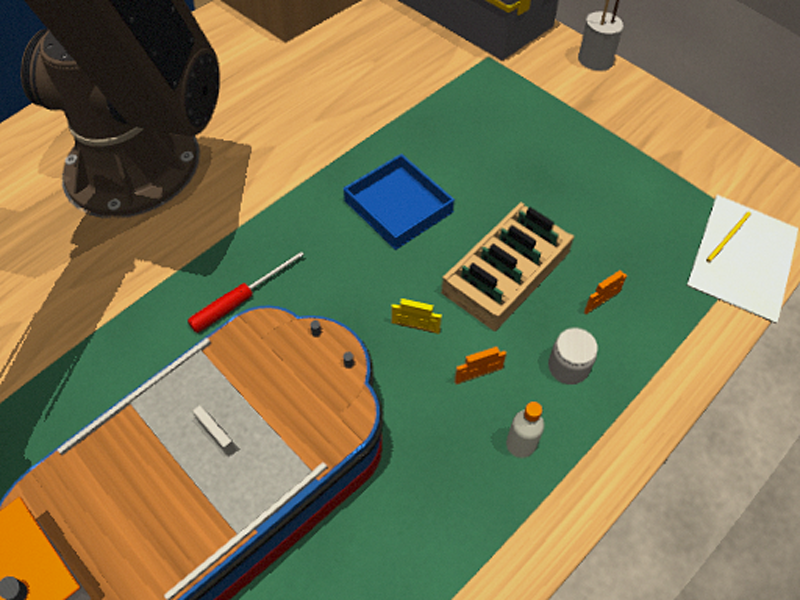

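View pics/top0.png

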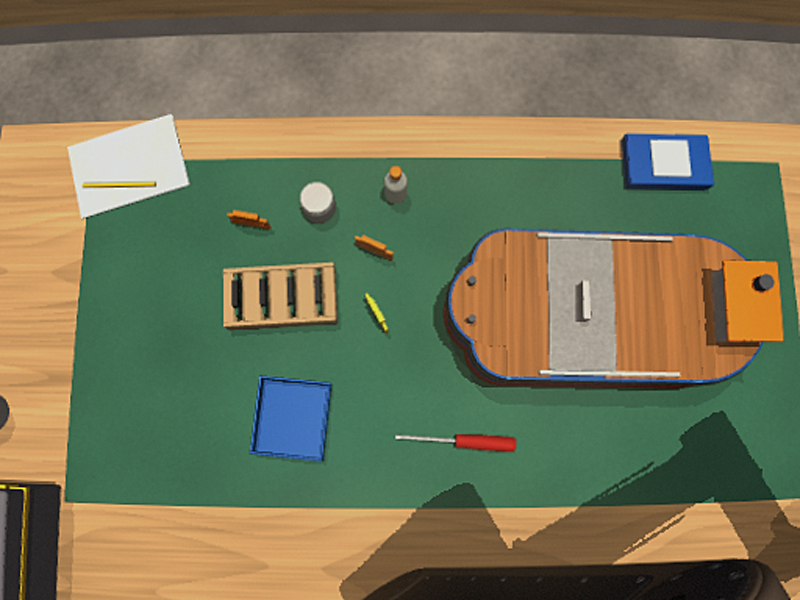

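```bash
cat > h.py <<'E'
import numpy as np, cv2
from workcell import *
from scipy.optimize import least_squares
from scipy.spatial.transform import Rotation as R
def crop(im,x,y,w,h,s):
    """enlarged crop with ticks every 10 px"""
    c=cv2.resize(im[y:y+h,x:x+w],None,fx=s,fy=s,interpolation=cv2.INTER_CUBIC)[:,:,::-1].copy()
    for u in range(-(-x//10)*10,x+w,10):
        cv2.line(c,(int((u-x+.5)*s),0),(int((u-x+.5)*s),6),(255,255,255),1); cv2.putText(c,str(u),(int((u-x+.5)*s)+1,14),0,.32,(255,255,255),1)
    for v in range(-(-y//10)*10,y+h,10):
        cv2.line(c,(0,int((v-y+.5)*s)),(6,int((v-y+.5)*s)),(255,255,255),1); cv2.putText(c,str(v),(7,int((v-y+.5)*s)+3),0,.32,(255,255,255),1)
    return c
def sheet(fn,parts):
    out=np.zeros((600,800,3),np.uint8)
    for (X,Y),c in parts: 
        c=c[:600-Y,:800-X]; out[Y:Y+c.shape[0],X:X+c.shape[1]]=c
    cv2.imwrite(fn,out)
def proj(n,P):
    c=calibration(n);q=R.from_rotvec(c["rvec"]).apply(np.atleast_2d(P))+c["tvec"]
    s=q[:,:2]/q[:,2:];s=s*(1+c["k1"]*(s**2).sum(1,keepdims=True))
    return s*[c["fx"],c["fy"]]+[c["cx"],c["cy"]]
def tri(pix):
    """pix: {camera:(u,v)} -> world point, residual px"""
    f=lambda p:np.concatenate([proj(n,p)[0]-np.array(q) for n,q in pix.items()])
    r=least_squares(f,[500,-100,60]);return r.x,np.abs(r.fun).max()
def onz(n,uv,z):
    r=least_squares(lambda p:proj(n,[p[0],p[1],z])[0]-np.array(uv),[500,-100]);return r.x
E
python3 - <<'E'
from h import *
t=capture("top");s=capture("scene")
sheet("pics/a.png",[((0,0),crop(t,138,162,84,56,5)),((0,290),crop(t,155,236,66,62,5)),((430,0),crop(t,338,138,72,118,5))])
sheet("pics/b.png",[((0,0),crop(s,280,126,92,86,4.5)),((0,390),crop(s,215,96,80,64,3.2)),((420,0),crop(s,76,208,144,140,2.6)),((420,370),crop(s,118,252,36,44,5.2))])
E
```

```text
(no output)
```

View pics/a.png

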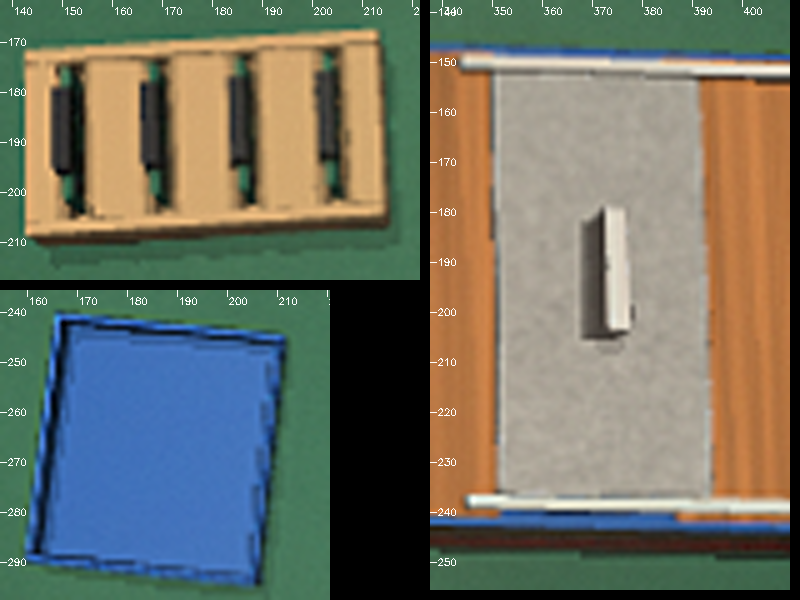

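View pics/b.png

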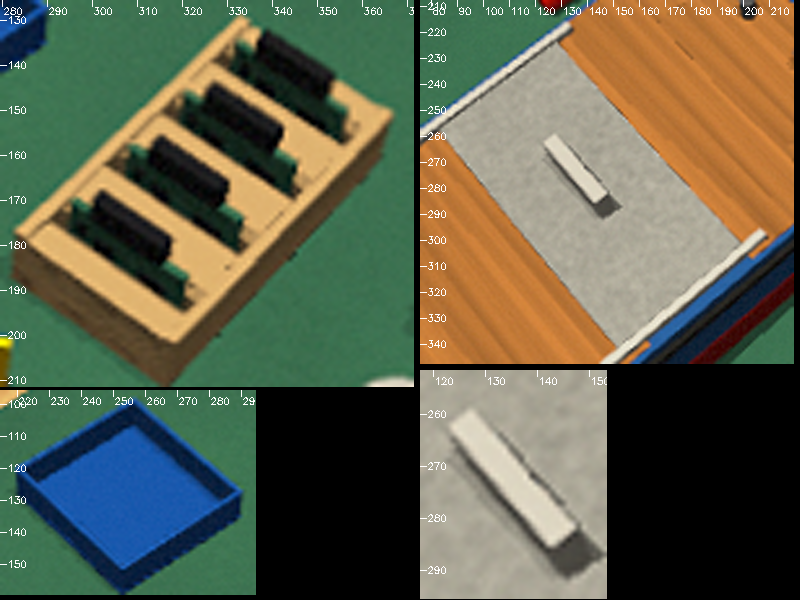

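```bash
cat >> h.py <<'E'
def fit(M,obs,p0):
    """M: model points (n,3); obs: {cam:(n,2) nan where unseen}; -> x,y,yaw,z"""
    M=np.array(M,float)
    def w(p): return R.from_euler('z',p[2]).apply(M)+[p[0],p[1],p[3]*100]
    def f(p): return np.nan_to_num(np.concatenate([(proj(n,w(p))-np.array(o,float)).ravel() for n,o in obs.items()]))
    r=least_squares(f,[*p0,0]);return r.x*[1,1,1,100],r.fun
E
python3 - <<'E'
from h import *
np.set_printoptions(precision=2,suppress=True)
rt=[(142.9,170.9),(213.3,167.7),(214.5,204.7),(142.9,206.9)]
rs=[(366.8,150.4),None]
for uv in rt: print("rack",onz("top",uv,42))
for uv in [(282.8,176.6),(333.7,129.5),(366.8,150.4),(318.6,201.5)]: print("rackS",onz("scene",uv,42))
ht=[(372.5,178.9),(375.9,179.1),(377.3,203.1),(373.3,203.7)]
hs=[(127.7,258.6),(123.3,262.7),(143.1,286.1),(148.3,281.7)]
for uv in ht: print("hT",onz("top",uv,163))
for uv in hs: print("hS",onz("scene",uv,163))
for uv in [(496,73),(499,493),(697,82),(712,493)]: print("plT",onz("top",((uv[0]-430)/5+337.5,uv[1]/5+137.5),133))
for uv in [(563,40),(740,245),(443,137),(622,345)]: print("plS",onz("scene",((uv[0]-420)/2.6+75.5,uv[1]/2.6+207.5),133))
for uv in [(58,314),(286,340),(258,585),(26,560)]: print("trT",onz("top",(uv[0]/5+154.5,(uv[1]-290)/5+235.5),32))
for uv in [(136,399),(242,491),(123,570),(16,475)]: print("trS",onz("scene",(uv[0]/3.2+214.5,(uv[1]-390)/3.2+95.5),32))
E
```

```text
rack [653.55 373.39]
rack [661.64 183.85]
rack [561.54 178.99]
rack [555.66 368.59]
rackS [561.37 178.32]
rackS [553.47 367.5 ]
rackS [649.64 373.63]
rackS [660.9  184.92]
hT [ 602.44 -207.75]
hT [ 601.96 -215.99]
hT [ 543.74 -216.07]
hT [ 542.34 -206.37]
hS [ 543.99 -206.83]
hS [ 544.84 -217.27]
hS [ 603.23 -219.32]
hS [ 603.16 -207.87]
plT [ 677.77 -165.04]
plT [ 469.07 -157.17]
plT [ 673.54 -266.65]
plT [ 468.24 -261.15]
plS [ 471.84 -153.53]
plS [ 678.81 -165.18]
plS [ 473.91 -263.58]
plS [ 676.56 -264.87]
trT [468.74 305.6 ]
trT [455.55 185.61]
trT [329.99 198.28]
trT [341.66 318.44]
trS [343.6 317. ]
trS [468.91 304.91]
trS [459.2  186.64]
trS [335.83 194.29]
```

```bash
python3 - <<'E'
from h import *
np.set_printoptions(precision=2,suppress=True)
# rack: world y+ = rack -x (yaw -90deg): use yaw approx pi/2: rack x->world y, rack y-> world -x
M=[(95,-50,42),(-95,-50,42),(-95,50,42),(95,50,42)]
rk,res=fit(M,{"top":[(142.9,170.9),(213.3,167.7),(214.5,204.7),(142.9,206.9)],"scene":[(366.8,150.4),(318.6,201.5),(282.8,176.6),(333.7,129.5)]},(607,277,np.pi/2));print("rack",rk,np.degrees(rk[2]),abs(res).max())
H=[(30,6,163),(30,-6,163),(-30,-6,163),(-30,6,163),(105,52.5,133),(-105,52.5,133),(105,-52.5,133),(-105,-52.5,133)]
T=lambda u,v:((u-430)/5+337.5,v/5+137.5); S=lambda u,v:((u-420)/2.6+75.5,v/2.6+207.5)
tg,res=fit(H,{"top":[(372.5,178.9),(375.9,179.1),(377.3,203.1),(373.3,203.7),T(496,73),T(499,493),T(697,82),T(712,493)],
"scene":[(148.3,281.7),(143.1,286.1),(123.3,262.7),(127.7,258.6),S(740,245),S(563,40),S(622,345),S(443,137)]},(573,-212,0));print("tug",tg,np.degrees(tg[2]));print(res.reshape(-1,2))
k=512/800
for n in [((538,235),(672,238)),((541,373),(679,375))]:
    a,b=[onz("top",(np.array(q)+.5)*k-.5,140) for q in n];d=a-b;print("rail",a,b,np.degrees(np.arctan2(-d[0],d[1])))
W=lambda p,m:R.from_euler('z',p[2]).apply(m)[:2]+p[:2]
for x in(-69,-23,23,69):print("slot",x,W(rk,[x,0,0]))
for x in(-66,-22,22,66):print("groove",x,W(tg,[x,0,0]))
np.savez("fit.npz",rk=rk,tg=tg)
t=capture("top").copy();s=capture("scene").copy()
B=[];D=lambda im,n,P,c:cv2.polylines(im,[np.round((proj(n,P)-np.array(o)+.5)*5*16).astype(int)],True,c,1,cv2.LINE_AA,4)
ct=crop(t,138,162,84,56,5);cs=crop(s,280,126,76,86,5)
for x in(-69,-23,23,69):
    P=np.array([W(rk,[x+a,b,0]).tolist()+[72] for a,b in[(4.5,22),(4.5,-22),(-4.5,-22),(-4.5,22)]])
    for im,n,o in((ct,"top",(138,162)),(cs,"scene",(280,126))): D(im,n,P,(0,0,255))
sheet("pics/c.png",[((0,0),ct),((420,0),cs)])
o=get_obs();print(R.from_rotvec(o["tool_rot"]).as_matrix())
E
```

```text
rack [607.22 275.58   1.62   1.38] 92.69658200789131 0.9835617614071168
tug [ 572.9  -212.26   -0.03   -3.12] -1.5492049282812133
[[-0.63  0.05]
 [ 0.9  -0.02]
 [ 0.24  0.64]
 [-0.74 -0.08]
 [-1.25 -0.23]
 [-0.38  0.01]
 [-0.08 -0.76]
 [-0.05  0.84]
 [ 0.66  0.38]
 [ 0.29  0.41]
 [-0.39  0.05]
 [ 0.69 -0.06]
 [ 1.47 -0.16]
 [-1.85  1.1 ]
 [-0.94  1.57]
 [-1.   -2.47]]
rail [ 680.47 -147.31] [ 676.7  -365.14] -0.9904889649739718
rail [ 462.65 -142.83] [ 457.52 -358.7 ] -1.361863987022281
slot -69 [610.47 206.65]
slot -23 [608.3 252.6]
slot 23 [606.14 298.55]
slot 69 [603.98 344.5 ]
groove -66 [ 506.92 -210.48]
groove -22 [ 550.91 -211.67]
groove 22 [ 594.89 -212.86]
groove 66 [ 638.87 -214.05]
[[-0.97 -0.23 -0.  ]
 [-0.23  0.97  0.  ]
 [ 0.    0.   -1.  ]]
```

View pics/c.png

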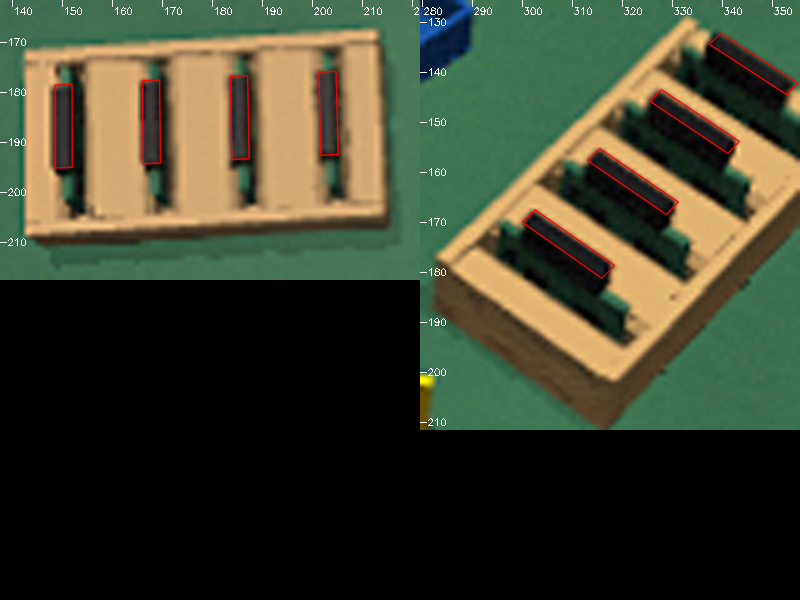

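```bash
cat > go.py <<'E'
import sys
from h import *
# usage: go.py x y z toolY_angle(deg, mod 180): prints turn units, then shift units in tool axes AFTER the turn
x,y,z,a=map(float,sys.argv[1:5]);o=get_obs();m=R.from_rotvec(o["tool_rot"]).as_matrix()
cur=np.degrees(np.arctan2(m[1,1],m[0,1]));d=(cur-a+90)%180-90
m2=m@R.from_euler('z',d,degrees=True).as_matrix()
# assume the tool is meant vertical
print("t %.1f turn %.2f  shift now %s  after turn %s tilt %.3f j6 %.2f"%(o["time"],d/4,np.round(m.T@(np.array([x,y,z])-o["tcp_pos"])/50,2),np.round(m2.T@(np.array([x,y,z])-o["tcp_pos"])/50,2),np.degrees(np.arccos(-m[2,2])),o["joint_pos"][5]))
E
python3 -m creep '[[[0,0,0.92,0,0,0,-1],[0,0,0.92,0,0,0,-1],[0,0,0.92,0,0,0,0],[0,0,0.92,0,0,0,0]]]'; python3 go.py 573 -212 215 88.8
```

```text
time: 0.7
tcp_pos: [157.6, -656.3, 248.2]
tool_rot: [-0.037, -3.141, -0.0]
force: [0.2, -0.5, -0.7]
finger_gap: 59.3
grasp_force: 0.0
t 0.7 turn -0.04  shift now [-8.09  9.08  0.67]  after turn [-8.12  9.06  0.67] tilt 0.009 j6 -0.55
```

```bash
python3 -m creep '[[[0,0,0,-0.58,0.65,0,0],[0,0,0,-0.58,0.65,0,0],[0,0,0,-0.58,0.65,0,0],[0,0,0,-0.58,0.65,0,0],[0,0,0,-0.58,0.65,0,0],[0,0,0,-0.58,0.65,0,0],[0,0,0,-0.58,0.65,0,0],[0,0,0,-0.58,0.65,0,0]]]' >/dev/null
python3 -m creep '[[[0,0,0,-0.58,0.65,0,0],[0,0,0,-0.58,0.65,0,0],[0,0,0,-0.58,0.65,0,0],[0,0,0,-0.58,0.65,0,0],[0,0,0,-0.58,0.65,0,0],[0,0,0,-0.55,0.6,0,0],[0,0,0,0,0,0.4,0],[0,0,0,0,0,0,0]]]'; python3 go.py 573 -212 154 88.8
```

```text
time: 2.3
tcp_pos: [570.9, -211.0, 225.6]
tool_rot: [-0.031, -3.137, -0.002]
force: [-0.8, -0.8, -0.0]
finger_gap: 42.9
grasp_force: 0.0
t 2.3 turn 0.02  shift now [-0.05 -0.02  1.43]  after turn [-0.05 -0.02  1.43] tilt 0.259 j6 -1.56
```

Descend, grip, slide.

```bash
python3 -m creep '[[[0,0,0,-0.05,-0.02,0.3,0],[0,0,0,0,0,0.4,0],[0,0,0,0,0,0.4,0],[0,0,0,0,0,0.3,0],[0,0,0,0,0,0,1],[0,0,0,0,0,0,1],[0,0,0,0,0,0,1],[0,0,0,0,0,0,1]]]'; python3 -m creep '[[[0,0,0,0,0,0,1],[0,0,0,0,0,0,1],[0,0,0,0,0,0,1]]]'; python3 go.py 573 -212 154 88.8
```

```text
time: 3.1
tcp_pos: [574.0, -213.9, 159.0]
tool_rot: [0.034, 3.141, -0.0]
force: [-0.7, -1.9, -0.7]
finger_gap: 10.6
grasp_force: 61.7
time: 3.4
tcp_pos: [574.0, -213.7, 158.9]
tool_rot: [0.033, 3.141, -0.001]
force: [-3.9, -0.8, 4.2]
finger_gap: 10.7
grasp_force: 62.4
t 3.4 turn -0.00  shift now [0.02 0.03 0.1 ]  after turn [0.02 0.03 0.1 ] tilt 0.024 j6 -1.55
```

```bash
python3 -m creep '[[[0,0,0,0,-0.2,0,1],[0,0,0,0,-0.35,0,1],[0,0,0,0,-0.35,0,1],[0,0,0,0,-0.35,0,1],[0,0,0,0,-0.35,0,1],[0,0,0,0,-0.3,0,1],[0,0,0,0,-0.08,0,1],[0,0,0,0,0,0,1]]]';python3 -m creep '[[[0,0,0,0,0,0,1],[0,0,0,0,0,0,1],[0,0,0,0,0,0,1]]]'
```

```text
time: 4.2
tcp_pos: [571.6, -304.1, 158.9]
tool_rot: [-0.032, -3.14, -0.018]
force: [-8.4, 45.9, 22.8]
finger_gap: 10.7
grasp_force: 65.6
time: 4.5
tcp_pos: [571.6, -304.1, 158.9]
tool_rot: [-0.031, -3.14, -0.016]
force: [-8.5, 44.3, 21.3]
finger_gap: 10.9
grasp_force: 65.6
```

```bash
python3 -m creep '[[[0,0,0,0,0,0,0],[0,0,0,0,0,0,0],[0,0,0,0,0,0,0],[0,0,0,0,0,-0.4,0],[0,0,0,0,0,-0.8,0],[0,0,0,0.5,0,-0.8,0],[0,0,0,0.9,0,0,0],[0,0,0,0.9,0,0,0]]]'; python3 -m creep '[[[0,0,0,0.9,0,0,0],[0,0,0,0.9,0,0,0]]]'; python3 - <<'E'
from h import *
t=capture("top");s=capture("scene")
sheet("pics/d.png",[((0,0),crop(t,330,138,100,118,5)),((505,0),crop(s,40,208,180,170,1.9)),((505,330),crop(s,100,230,100,90,2.9))])
E
```

```text
time: 5.3
tcp_pos: [456.6, -310.8, 259.1]
tool_rot: [0.034, 3.139, -0.001]
force: [-0.3, 0.1, 0.3]
finger_gap: 42.7
grasp_force: 0.0
time: 5.5
tcp_pos: [365.3, -308.6, 258.3]
tool_rot: [0.034, 3.141, -0.001]
force: [-0.7, 0.4, 1.1]
finger_gap: 43.1
grasp_force: 0.0
```

View pics/d.png

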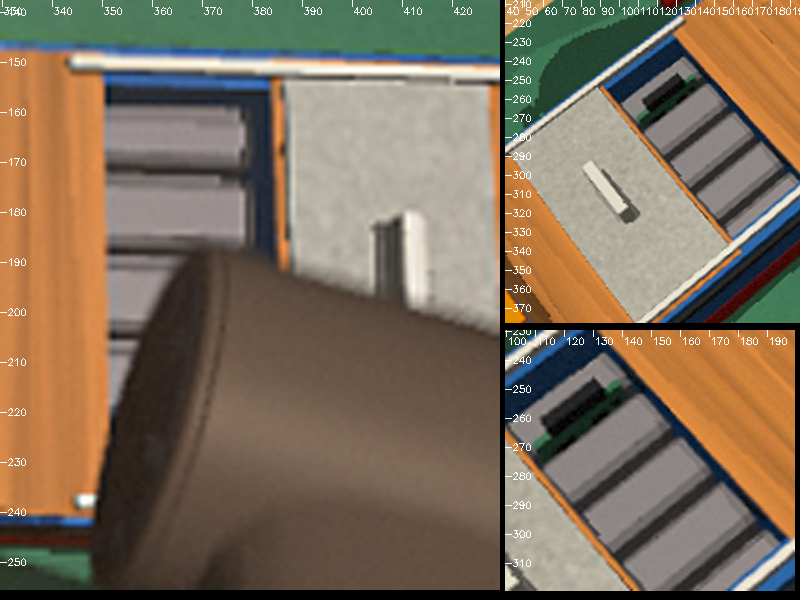

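```bash
python3 -m creep '[[[0,0,0,0,0.9,0,0.3],[0,0,0,0,0.9,0,0.3],[0,0,0,0,0.9,0,0.3],[0,0,0,-0.2,0.9,0,0.3],[0,0,0,-0.2,0.9,0,0.3],[0,0,0,-0.2,0.9,0,0.3],[0,0,0,-0.2,0.9,0,0.3],[0,0,0,0,0,0,0.3]]]'; python3 - <<'E'
from h import *
t=capture("top");s=capture("scene")
sheet("pics/e.png",[((0,0),crop(t,340,140,90,110,5)),((455,0),crop(s,75,280,42,50,6)),((455,305),crop(s,95,226,68,58,5))])
E
```

```text
time: 6.4
tcp_pos: [415.5, 9.9, 258.6]
tool_rot: [0.026, 3.14, 0.001]
force: [0.2, -1.1, -0.7]
finger_gap: 30.0
grasp_force: 0.0
```

View pics/e.png

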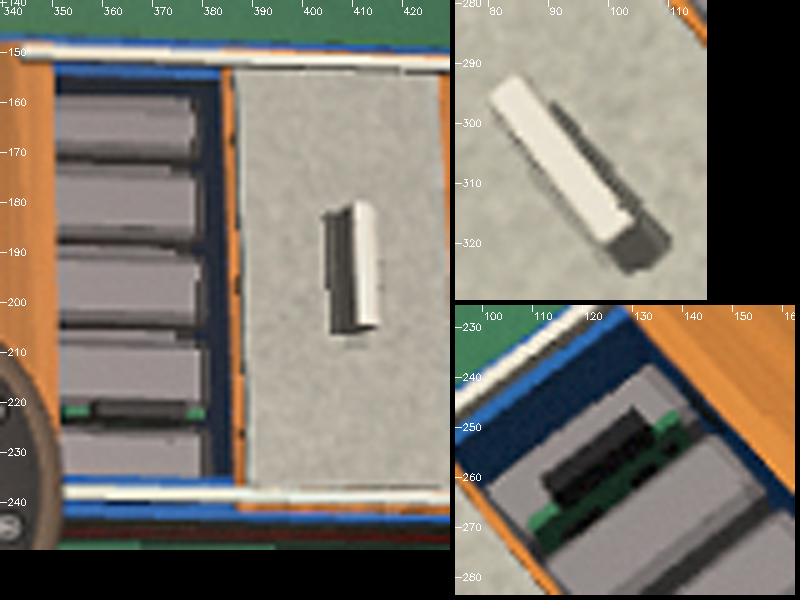

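```bash
python3 - <<'E'
from h import *
np.set_printoptions(precision=2,suppress=True)
T=lambda q:(q[0]/5+339.5,q[1]/5+139.5)
for q in[(356,203),(374,204),(378,324),(360,327)]:print("hT",onz("top",T(q),163))
for q in[(514,76),(491,95),(609,240),(633,217)]:print("hS",onz("scene",((q[0]-455)/6+74.5,q[1]/6+279.5),163))
for q in[(95,401),(187,403),(187,421),(95,419)]:print("barT",onz("top",T(q),120))
for q in[(634,408),(543,472)]:print("barS",onz("scene",((q[0]-455)/5+94.5,(q[1]-305)/5+225.5),120))
for q in[(56,65),(54,420),(222,72),(234,477)]:print("pitT",onz("top",T(q),126))
for q in[(198,97),(206,477),(58,95),(60,468)]:print("insT",onz("top",T(q),88))
tg=np.load("fit.npz")["tg"];print(tg)
E
```

```text
hT [ 599.56 -301.33]
hT [ 599.07 -310.24]
hT [ 540.52 -307.87]
hT [ 539.11 -298.92]
hS [ 541.75 -300.2 ]
hS [ 541.84 -308.54]
hS [ 599.77 -308.8 ]
hS [ 599.08 -299.8 ]
barT [ 510.32 -179.44]
barT [ 509.09 -225.05]
barT [ 500.22 -224.59]
barT [ 501.47 -179.05]
barS [ 503.58 -181.77]
barS [ 500.73 -222.73]
pitT [ 678.81 -166.59]
pitT [ 500.32 -157.5 ]
pitT [ 675.5  -250.93]
pitT [ 472.01 -244.71]
insT [ 673.1  -249.02]
insT [ 475.99 -241.85]
insT [ 673.95 -175.5 ]
insT [ 481.04 -167.91]
[ 572.9  -212.26   -0.03   -3.12]
```

```bash
python3 go.py 506.5 -202.5 180 -1.3
```

```text
t 6.5 turn -22.44  shift now [-1.92 -4.15  1.57]  after turn [ 4.14 -1.94  1.57] tilt 0.011 j6 -2.09
```

```bash
python3 -m creep '[[[0,0,-1,0,0,0,0.3],[0,0,-1,0,0,0,0.3],[0,0,-1,0,0,0,0.3],[0,0,-1,0,0,0,0.3],[0,0,-1,0,0,0,0.3],[0,0,-1,0,0,0,0.3],[0,0,-1,0,0,0,0.3],[0,0,-1,0,0,0,0.3]]]' >/dev/null
python3 -m creep '[[[0,0,-1,0,0,0,0.3],[0,0,-1,0,0,0,0.3],[0,0,-1,0,0,0,0.3],[0,0,-1,0,0,0,0.3],[0,0,-1,0,0,0,0.3],[0,0,-1,0,0,0,0.3],[0,0,-1,0,0,0,0.3],[0,0,-1,0,0,0,0.3]]]' >/dev/null
python3 -m creep '[[[0,0,-1,0,0,0,0.3],[0,0,-1,0,0,0,0.3],[0,0,-1,0,0,0,0.3],[0,0,-1,0,0,0,0.3],[0,0,-1,0,0,0,0.3],[0,0,-1,0,0,0,0.3],[0,0,-0.44,0,0,0,0.3]]]' >/dev/null
python3 -m creep '[[[0,0,0,0.8,-0.38,0,0.3],[0,0,0,0.8,-0.38,0,0.3],[0,0,0,0.8,-0.38,0,0.3],[0,0,0,0.8,-0.38,0,0.3],[0,0,0,0.8,-0.38,0,0.3],[0,0,0,0.15,-0.05,0.6,0.3],[0,0,0,0,0,0.6,0.3],[0,0,0,0,0,0,0.3]]]'; python3 go.py 506.5 -202.5 113 -1.3
```

```text
time: 9.6
tcp_pos: [502.7, -205.7, 194.2]
tool_rot: [2.185, -2.251, -0.01]
force: [-1.4, -0.5, 0.4]
finger_gap: 30.2
grasp_force: 0.0
t 9.6 turn -0.10  shift now [-0.07 -0.09  1.62]  after turn [-0.06 -0.09  1.62] tilt 0.438 j6 -0.00
```

```bash
python3 -m creep '[[[0,0,-0.1,-0.04,-0.06,0,0.42],[0,0,0,0,0,0,0.42],[0,0,0,0,0,0.5,0.42],[0,0,0,0,0,0.4,0.42],[0,0,0,0,0,0,0.42],[0,0,0,0,0,0,0.42]]]'; python3 go.py 506.5 -202.5 113 -1.3
```

```text
time: 10.2
tcp_pos: [509.8, -202.0, 154.9]
tool_rot: [-2.202, 2.24, -0.002]
force: [-0.0, -1.0, 0.0]
finger_gap: 24.8
grasp_force: 0.0
t 10.2 turn 0.08  shift now [0.01 0.07 0.84]  after turn [0.01 0.07 0.84] tilt 0.102 j6 0.00
```

```bash
python3 -m creep '[[[0,0,0,0,0.07,0,0.42],[0,0,0,0,0,0.3,0.42],[0,0,0,0,0,0.3,0.42],[0,0,0,0,0,0.24,0.42],[0,0,0,0,0,0,0.42],[0,0,0,0,0,0,0.42]]]';python3 -m creep '[[[0,0,0,0,0,0,1],[0,0,0,0,0,0,1],[0,0,0,0,0,0,1],[0,0,0,0,0,0,1],[0,0,0,0,0,0,1]]]'
```

```text
time: 10.8
tcp_pos: [505.8, -202.1, 111.9]
tool_rot: [-2.201, 2.241, -0.001]
force: [-0.5, 0.7, 0.0]
finger_gap: 24.4
grasp_force: 0.0
time: 11.3
tcp_pos: [506.2, -202.1, 112.3]
tool_rot: [-2.201, 2.241, -0.002]
force: [-0.6, 0.6, 6.1]
finger_gap: 8.0
grasp_force: 60.2
```

```bash
cat > tray.py <<'E'
from h import *
for n in("top","scene"):
    h=cv2.cvtColor(capture(n),cv2.COLOR_RGB2HSV);m=cv2.inRange(h,(105,150,60),(120,255,255))
    k,l,st,c=cv2.connectedComponentsWithStats(m)
    for i in range(1,k):
        if st[i,4]>300: print(n,st[i],onz(n,c[i],10).round(0))
E
python3 -m creep '[[[0,0,0,0,0,-0.3,1],[0,0,0,0,0,-0.6,1],[0,0,0,0,0,-0.8,1],[0,0,0,0,0,-0.8,1],[0,0,0,0,0,-0.5,1],[0,0,0,0,0,0,1],[0,0,0,0,0,0,1]]]'; python3 tray.py; python3 go.py 400 251 150 -1.3
```

```text
time: 12.0
tcp_pos: [505.4, -201.8, 261.5]
tool_rot: [-2.2, 2.241, -0.001]
force: [-0.5, 0.2, -1.5]
finger_gap: 8.1
grasp_force: 59.3
top [ 400   86   57   33 1093] [ 864. -426.]
top [ 160  241   52   54 2257] [399. 255.]
scene [ 220   99   70   61 2406] [398. 255.]
scene [114 204 129 180 698] [ 639. -170.]
t 12.1 turn 0.06  shift now [-9.01  2.26  2.21]  after turn [-9.    2.3   2.21] tilt 0.110 j6 0.00
```

```bash
python3 -m creep '[[[0,0,0,-0.5,0.13,0,1],[0,0,0,-0.9,0.23,0,1],[0,0,0,-0.9,0.23,0,1],[0,0,0,-0.9,0.23,0,1],[0,0,0,-0.9,0.23,0,1],[0,0,0,-0.9,0.23,0,1],[0,0,0,-0.9,0.23,0,1],[0,0,0,-0.9,0.23,0,1]]]' >/dev/null; python3 -m creep '[[[0,0,0,-0.9,0.23,0,1],[0,0,0,-0.9,0.23,0,1],[0,0,0,-0.4,0.1,0,1],[0,0,0,0,0,0.5,1],[0,0,0,0,0,0.5,1],[0,0,0,0,0,0.5,1],[0,0,0,0,0,0,1],[0,0,0,0,0,0,1]]]'; python3 go.py 400 252 61 -1.3; python3 tray.py
```

```text
time: 13.7
tcp_pos: [398.7, 249.7, 186.0]
tool_rot: [2.2, -2.24, 0.001]
force: [0.1, -0.1, 0.1]
finger_gap: 7.9
grasp_force: 59.3
t 13.7 turn 0.07  shift now [-0.05 -0.03  2.5 ]  after turn [-0.05 -0.03  2.5 ] tilt 0.136 j6 -1.00
top [ 400   86   57   33 1092] [ 864. -426.]
top [ 177  242   35   53 1313] [396. 230.]
scene [ 220   99   71   61 2135] [400. 251.]
scene [114 204 129 180 689] [ 639. -169.]
```

```bash
python3 -m creep '[[[0,0,0,0,0,0.5,1],[0,0,0,0,0,0.6,1],[0,0,0,0,0,0.6,1],[0,0,0,0,0,0.5,1],[0,0,0,0,0,0.25,1],[0,0,0,0,0,0,1],[0,0,0,0,0,0,1]]]'; python3 -m creep '[[[0,0,0,0,0,0,0.4],[0,0,0,0,0,0,0.3],[0,0,0,0,0,0,0.3],[0,0,0,0,0,0,0.3],[0,0,0,0,0,-0.6,0.3],[0,0,0,0,0,-0.9,0.3],[0,0,0,0,0,-0.9,0.3],[0,0,0,0,0,0,0.3]]]';python3 go.py 605 342 160 92.6
```

```text
time: 14.5
tcp_pos: [399.4, 250.7, 64.8]
tool_rot: [-2.2, 2.24, -0.0]
force: [-0.6, -0.0, 0.5]
finger_gap: 8.1
grasp_force: 59.3
time: 15.3
tcp_pos: [401.2, 252.5, 190.0]
tool_rot: [-2.195, 2.233, 0.001]
force: [-0.1, 0.9, -0.3]
finger_gap: 30.1
grasp_force: 0.0
t 15.3 turn 21.60  shift now [-1.85 -4.04  0.64]  after turn [-4.15  1.6   0.64] tilt 0.608 j6 -1.00
```

```bash
python3 -m creep '[[[0,0,1,0,0,0,0.3],[0,0,1,0,0,0,0.3],[0,0,1,0,0,0,0.3],[0,0,1,0,0,0,0.3],[0,0,1,0,0,0,0.3],[0,0,1,0,0,0,0.3],[0,0,1,0,0,0,0.3],[0,0,1,0,0,0,0.3]]]' >/dev/null
python3 -m creep '[[[0,0,1,0,0,0,0.3],[0,0,1,0,0,0,0.3],[0,0,1,0,0,0,0.3],[0,0,1,0,0,0,0.3],[0,0,1,0,0,0,0.3],[0,0,1,0,0,0,0.3],[0,0,1,0,0,0,0.3],[0,0,1,0,0,0,0.3]]]' >/dev/null
python3 -m creep '[[[0,0,1,0,0,0,0.3],[0,0,1,0,0,0,0.3],[0,0,1,0,0,0,0.3],[0,0,1,0,0,0,0.3],[0,0,1,0,0,0,0.3],[0,0,0.65,0,0,0,0.3]]]' >/dev/null
python3 -m creep '[[[0,0,0,-0.83,0.33,0,0.3],[0,0,0,-0.83,0.33,0,0.3],[0,0,0,-0.83,0.33,0,0.3],[0,0,0,-0.83,0.33,0,0.3],[0,0,0,-0.83,0.33,0.3,0.3],[0,0,0,0,0,0.3,0.3],[0,0,0,0,0,0,0.3],[0,0,0,0,0,0,0.3]]]'; python3 go.py 604 344.5 64 92.6
python3 - <<'E'
from h import *
t=capture("top");s=capture("scene")
sheet("pics/f.png",[((0,0),crop(s,205,90,180,130,4.4))])
E
```

```text
time: 18.3
tcp_pos: [602.1, 340.5, 153.5]
tool_rot: [0.065, -3.14, 0.002]
force: [0.8, 0.1, -0.3]
finger_gap: 29.9
grasp_force: 0.0
t 18.3 turn -0.06  shift now [-0.04  0.08  1.79]  after turn [-0.04  0.08  1.79] tilt 0.086 j6 -2.33
```

View pics/f.png

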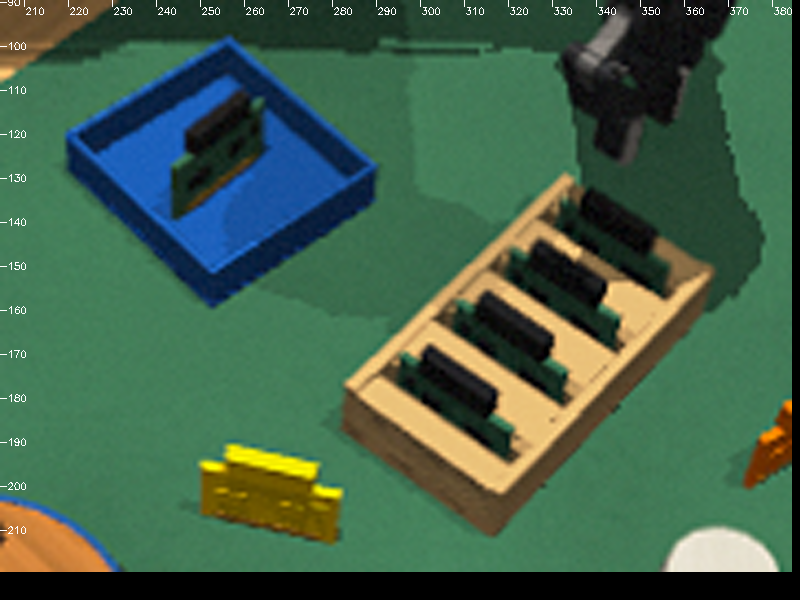

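The picture shows the old card standing in the tray (around 252,124) and four cards undisturbed in the rack. Now I take the first new one.

```bash
python3 -m creep '[[[0,0,0,-0.04,0.08,0.3,0.3],[0,0,0,0,0,0.4,0.3],[0,0,0,0,0,0.4,0.3],[0,0,0,0,0,0.4,0.3],[0,0,0,0,0,0.28,0.3],[0,0,0,0,0,0,0.3],[0,0,0,0,0,0,0.3]]]';python3 -m creep '[[[0,0,0,0,0,0,1],[0,0,0,0,0,0,1],[0,0,0,0,0,0,1],[0,0,0,0,0,0,1],[0,0,0,0,0,0,1]]]'
```

```text
time: 19.1
tcp_pos: [604.7, 345.3, 65.4]
tool_rot: [-0.065, 3.14, 0.0]
force: [-0.5, -0.1, -0.3]
finger_gap: 30.0
grasp_force: 0.0
time: 19.6
tcp_pos: [605.2, 345.6, 66.3]
tool_rot: [-0.065, 3.139, 0.002]
force: [-1.9, -0.1, 6.5]
finger_gap: 7.4
grasp_force: 60.7
```

```bash
python3 -m creep '[[[0,0,0,0,0,-0.3,1],[0,0,0,0,0,-0.6,1],[0,0,0,0,0,-0.8,1],[0,0,0,0,0,-0.8,1],[0,0,0,0,0,-0.7,1],[0,0,-1,0,0,-0.3,1],[0,0,-1,0,0,0,1],[0,0,-1,0,0,0,1]]]'
python3 -m creep '[[[0,0,-1,0,0,0,1],[0,0,-1,0,0,0,1],[0,0,-1,0,0,0,1],[0,0,-1,0,0,0,1],[0,0,-1,0,0,0,1],[0,0,-1,0,0,0,1],[0,0,-1,0,0,0,1],[0,0,-1,0,0,0,1]]]' >/dev/null
python3 -m creep '[[[0,0,-1,0,0,0,1],[0,0,-1,0,0,0,1],[0,0,-1,0,0,0,1],[0,0,-1,0,0,0,1],[0,0,-1,0,0,0,1],[0,0,-1,0,0,0,1],[0,0,-1,0,0,0,1],[0,0,-1,0,0,0,1]]]' >/dev/null
python3 -m creep '[[[0,0,-1,0,0,0,1],[0,0,-1,0,0,0,1],[0,0,-0.5,0,0,0,1],[0,0,0,0,0,0,1]]]' >/dev/null
python3 go.py 638.3 -205.8 200 -1.3
```

```text
time: 20.4
tcp_pos: [604.5, 345.0, 241.9]
tool_rot: [-0.396, 3.115, 0.002]
force: [0.9, 0.3, -1.3]
finger_gap: 7.7
grasp_force: 59.8
t 22.4 turn -0.08  shift now [10.99 -0.99  0.81]  after turn [10.99 -0.93  0.81] tilt 0.016 j6 -0.83
```

```bash
python3 -m creep '[[[0,0,-0.08,0.5,-0.04,0,1],[0,0,0,0.9,-0.08,0,1],[0,0,0,0.9,-0.08,0,1],[0,0,0,0.9,-0.08,0,1],[0,0,0,0.9,-0.08,0,1],[0,0,0,0.9,-0.08,0,1],[0,0,0,0.9,-0.08,0,1],[0,0,0,0.9,-0.08,0,1]]]' >/dev/null
python3 -m creep '[[[0,0,0,0.9,-0.08,0,1],[0,0,0,0.9,-0.08,0,1],[0,0,0,0.9,-0.08,0,1],[0,0,0,0.9,-0.08,0,1],[0,0,0,0.59,-0.04,0,1],[0,0,0,0,0,0,1],[0,0,0,0,0,0,1],[0,0,0,0,0,0,1]]]' >/dev/null
python3 go.py 638.3 -205.8 148 -1.3
```

```text
t 24.0 turn -0.01  shift now [0.02 0.03 1.84]  after turn [0.02 0.03 1.84] tilt 0.014 j6 -0.00
```

```bash
python3 -m creep '[[[0,0,0,0.02,0.03,0.4,1],[0,0,0,0,0,0.6,1],[0,0,0,0,0,0.6,1],[0,0,0,0,0,0.3,1],[0,0,0,0,0,0.1,1],[0,0,0,0,0,0.1,1],[0,0,0,0,0,0,1],[0,0,0,0,0,0,1]]]'
python3 -m creep '[[[0,0,0,0,0,0.15,1],[0,0,0,0,0,0.15,1],[0,0,0,0,0,0.1,1],[0,0,0,0,0,0,1],[0,0,0,0,0,0,1]]]'
```

```text
time: 24.8
tcp_pos: [638.8, -206.4, 136.1]
tool_rot: [-2.195, 2.246, -0.002]
force: [0.2, -0.0, -0.3]
finger_gap: 7.6
grasp_force: 59.8
time: 25.3
tcp_pos: [637.9, -206.4, 114.4]
tool_rot: [2.195, -2.247, -0.001]
force: [0.3, -0.7, -0.7]
finger_gap: 7.8
grasp_force: 59.8
```

```bash
python3 -m creep '[[[0,0,0,0,0,0.02,0.42],[0,0,0,0,0,0,0.42],[0,0,0,0,0,0,0.42],[0,0,0,0,0,0,0.42],[0,0,0,0,0,-0.3,0.42],[0,0,0,0,0,-0.8,0.42],[0,0,0,0,0,-0.8,0.42],[0,0,0,0,0,-0.4,0.42]]]'
python3 -m creep '[[[0,0,1,0,0,0,0.3],[0,0,1,0,0,0,0.3],[0,0,1,0,0,0,0.3],[0,0,1,0,0,0,0.3],[0,0,1,0,0,0,0.3],[0,0,1,0,0,0,0.3],[0,0,1,0,0,0,0.3],[0,0,1,0,0,0,0.3]]]' >/dev/null
python3 -m creep '[[[0,0,1,0,0,0,0.3],[0,0,1,0,0,0,0.3],[0,0,1,0,0,0,0.3],[0,0,1,0,0,0,0.3],[0,0,1,0,0,0,0.3],[0,0,1,0,0,0,0.3],[0,0,1,0,0,0,0.3],[0,0,1,0,0,0,0.3]]]' >/dev/null
python3 -m creep '[[[0,0,1,0,0,0,0.3],[0,0,1,0,0,0,0.3],[0,0,1,0,0,0,0.3],[0,0,1,0,0,0,0.3],[0,0,1,0,0,0,0.3],[0,0,0.5,0,0,0,0.3],[0,0,0,0,0,0,0.3]]]' >/dev/null
python3 go.py 606.1 298.5 160 92.6;python3 - <<'E'
from h import *
t=capture("top");s=capture("scene")
sheet("pics/g.png",[((0,0),crop(t,340,140,90,110,5)),((455,0),crop(s,90,220,120,120,2.8))])
E
```

```text
time: 26.1
tcp_pos: [639.5, -206.9, 234.5]
tool_rot: [-2.194, 2.244, -0.008]
force: [-0.7, 0.1, 0.1]
finger_gap: 24.6
grasp_force: 0.0
t 28.4 turn 0.01  shift now [ 0.18 10.12  1.4 ]  after turn [ 0.19 10.12  1.4 ] tilt 0.073 j6 -1.50
```

View pics/g.png

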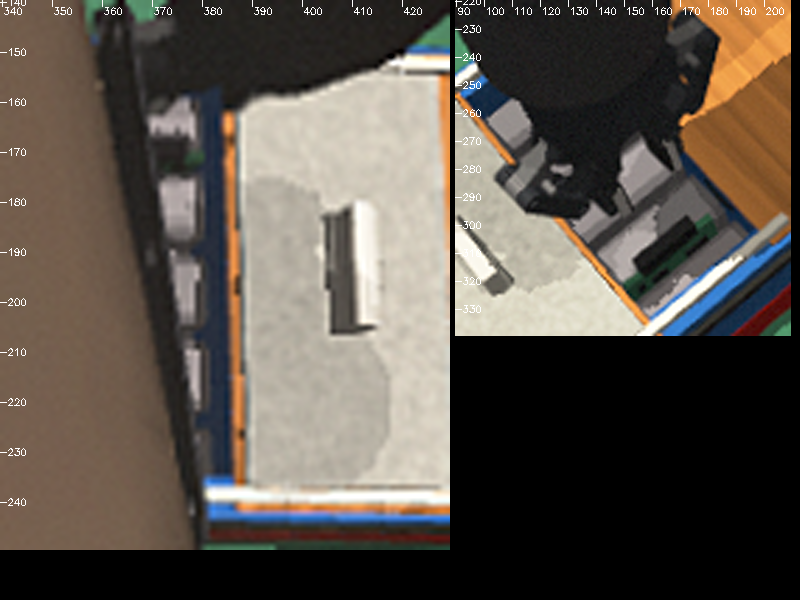

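The first card stands in the +66 groove (scene about 165,305). Next: the second card.

```bash
python3 -m creep '[[[0,0,0,0.02,0.6,0,0.3],[0,0,0,0.02,0.9,0,0.3],[0,0,0,0.02,0.9,0,0.3],[0,0,0,0.02,0.9,0,0.3],[0,0,0,0.02,0.9,0,0.3],[0,0,0,0.02,0.9,0,0.3],[0,0,0,0.02,0.9,0,0.3],[0,0,0,0.02,0.9,0,0.3]]]' >/dev/null
python3 -m creep '[[[0,0,0,0.02,0.9,0,0.3],[0,0,0,0,0.9,0,0.3],[0,0,0,0,0.9,0.2,0.3],[0,0,0,0,0.5,0.5,0.3],[0,0,0,0,0,0.5,0.3],[0,0,0,0,0,0.3,0.3],[0,0,0,0,0,0,0.3],[0,0,0,0,0,0,0.3]]]' >/dev/null
python3 go.py 606.1 298.5 65 92.6
```

```text
t 30.1 turn 0.01  shift now [0.   0.03 1.79]  after turn [0.   0.03 1.79] tilt 0.038 j6 -2.27
```

```bash
python3 -m creep '[[[0,0,0,0,0.03,0.3,0.3],[0,0,0,0,0,0.4,0.3],[0,0,0,0,0,0.4,0.3],[0,0,0,0,0,0.4,0.3],[0,0,0,0,0,0.28,0.3],[0,0,0,0,0,0,0.3],[0,0,0,0,0,0,0.3]]]';python3 -m creep '[[[0,0,0,0,0,0,1],[0,0,0,0,0,0,1],[0,0,0,0,0,0,1],[0,0,0,0,0,0,1],[0,0,0,0,0,0,1]]]'
python3 -m creep '[[[0,0,0,0,0,-0.3,1],[0,0,0,0,0,-0.6,1],[0,0,0,0,0,-0.8,1],[0,0,0,0,0,-0.8,1],[0,0,0,0,0,-0.7,1],[0,0,-1,0,0,-0.3,1],[0,0,-1,0,0,0,1],[0,0,-1,0,0,0,1]]]'
python3 -m creep '[[[0,0,-1,0,0,0,1],[0,0,-1,0,0,0,1],[0,0,-1,0,0,0,1],[0,0,-1,0,0,0,1],[0,0,-1,0,0,0,1],[0,0,-1,0,0,0,1],[0,0,-1,0,0,0,1],[0,0,-1,0,0,0,1]]]' >/dev/null
python3 -m creep '[[[0,0,-1,0,0,0,1],[0,0,-1,0,0,0,1],[0,0,-1,0,0,0,1],[0,0,-1,0,0,0,1],[0,0,-1,0,0,0,1],[0,0,-1,0,0,0,1],[0,0,-1,0,0,0,1],[0,0,-1,0,0,0,1]]]' >/dev/null
python3 -m creep '[[[0,0,-1,0,0,0,1],[0,0,-1,0,0,0,1],[0,0,-0.5,0,0,0,1],[0,0,0,0,0,0,1]]]' >/dev/null
python3 go.py 594.3 -204.8 238 -1.3
```

```text
time: 30.8
tcp_pos: [606.0, 299.2, 65.4]
tool_rot: [-0.073, 3.14, 0.0]
force: [-0.0, -0.1, 0.6]
finger_gap: 29.7
grasp_force: 0.0
time: 31.3
tcp_pos: [606.3, 299.7, 66.3]
tool_rot: [-0.074, 3.139, 0.002]
force: [-0.1, -0.4, 6.1]
finger_gap: 8.1
grasp_force: 60.7
time: 32.1
tcp_pos: [605.4, 299.2, 241.8]
tool_rot: [-0.405, 3.114, 0.002]
force: [-0.7, 0.7, -1.2]
finger_gap: 7.7
grasp_force: 59.8
t 34.1 turn -0.00  shift now [ 1.008e+01 -1.000e-02  5.000e-02]  after turn [ 1.008e+01 -1.000e-02  5.000e-02] tilt 0.016 j6 -0.77
```

```bash
python3 -m creep '[[[0,0,0,0.5,0,0,1],[0,0,0,0.9,0,0,1],[0,0,0,0.9,0,0,1],[0,0,0,0.9,0,0,1],[0,0,0,0.9,0,0,1],[0,0,0,0.9,0,0,1],[0,0,0,0.9,0,0,1],[0,0,0,0.9,0,0,1]]]' >/dev/null
python3 -m creep '[[[0,0,0,0.9,0,0,1],[0,0,0,0.9,0,0,1],[0,0,0,0.9,0,0,1],[0,0,0,0.58,0,0,1],[0,0,0,0,0,0,1],[0,0,0,0,0,0,1],[0,0,0,0,0,0,1]]]' >/dev/null
python3 go.py 594.3 -204.8 115 -1.3
```

```text
t 35.6 turn -0.01  shift now [ 0.01 -0.02  2.5 ]  after turn [ 0.01 -0.02  2.5 ] tilt 0.014 j6 -0.00
```

```bash
python3 -m creep '[[[0,0,0,0.01,-0.02,0.4,1],[0,0,0,0,0,0.6,1],[0,0,0,0,0,0.6,1],[0,0,0,0,0,0.3,1],[0,0,0,0,0,0.1,1],[0,0,0,0,0,0.1,1],[0,0,0,0,0,0,1],[0,0,0,0,0,0,1]]]'
python3 -m creep '[[[0,0,0,0,0,0.15,1],[0,0,0,0,0,0.15,1],[0,0,0,0,0,0.1,1],[0,0,0,0,0,0,1],[0,0,0,0,0,0,1]]]'
```

```text
time: 36.4
tcp_pos: [595.4, -205.1, 135.9]
tool_rot: [-2.195, 2.246, -0.002]
force: [-0.1, 0.2, 0.6]
finger_gap: 7.6
grasp_force: 59.8
time: 36.9
tcp_pos: [594.6, -205.3, 114.4]
tool_rot: [2.195, -2.247, -0.001]
force: [-0.5, -0.7, -0.2]
finger_gap: 7.8
grasp_force: 59.8
```

Release, back for slot −23 (608.3, 252.6).

```bash
python3 -m creep '[[[0,0,0,0,0,0.02,0.42],[0,0,0,0,0,0,0.42],[0,0,0,0,0,0,0.42],[0,0,0,0,0,0,0.42],[0,0,0,0,0,-0.3,0.42],[0,0,0,0,0,-0.8,0.42],[0,0,0,0,0,-0.8,0.42],[0,0,0,0,0,-0.4,0.42]]]'
python3 -m creep '[[[0,0,1,0,0,0,0.3],[0,0,1,0,0,0,0.3],[0,0,1,0,0,0,0.3],[0,0,1,0,0,0,0.3],[0,0,1,0,0,0,0.3],[0,0,1,0,0,0,0.3],[0,0,1,0,0,0,0.3],[0,0,1,0,0,0,0.3]]]' >/dev/null
python3 -m creep '[[[0,0,1,0,0,0,0.3],[0,0,1,0,0,0,0.3],[0,0,1,0,0,0,0.3],[0,0,1,0,0,0,0.3],[0,0,1,0,0,0,0.3],[0,0,1,0,0,0,0.3],[0,0,1,0,0,0,0.3],[0,0,1,0,0,0,0.3]]]' >/dev/null
python3 -m creep '[[[0,0,1,0,0,0,0.3],[0,0,1,0,0,0,0.3],[0,0,1,0,0,0,0.3],[0,0,1,0,0,0,0.3],[0,0,1,0,0,0,0.3],[0,0,0.5,0,0,0,0.3],[0,0,0,0,0,0,0.3]]]' >/dev/null
python3 go.py 608.3 252.6 155 92.6; python3 tray.py
```

```text
time: 37.7
tcp_pos: [596.1, -205.6, 232.9]
tool_rot: [-2.194, 2.245, -0.006]
force: [-0.3, -0.2, 0.3]
finger_gap: 24.8
grasp_force: 0.0
t 40.0 turn 0.01  shift now [-0.69  9.13  1.48]  after turn [-0.69  9.14  1.48] tilt 0.005 j6 -1.50
top [ 170  246   52   54 1710] [376. 230.]
scene [   0    0   74   63 1518] [-509.   58.]
scene [ 209  102   70   61 2017] [378. 230.]
scene [114 204 129 180 822] [ 642. -179.]
scene [128 287 113  97 558] [ 672. -211.]
```

The tray was knocked about 30 mm, away from my path. I'll check the card in it later.

```bash
python3 -m creep '[[[0,0,0,-0.06,0.6,0,0.3],[0,0,0,-0.07,0.9,0,0.3],[0,0,0,-0.07,0.9,0,0.3],[0,0,0,-0.07,0.9,0,0.3],[0,0,0,-0.07,0.9,0,0.3],[0,0,0,-0.07,0.9,0,0.3],[0,0,0,-0.07,0.9,0,0.3],[0,0,0,-0.07,0.9,0,0.3]]]' >/dev/null
python3 -m creep '[[[0,0,0,-0.07,0.9,0,0.3],[0,0,0,-0.07,0.9,0,0.3],[0,0,0,-0.06,0.43,0.4,0.3],[0,0,0,0,0,0.6,0.3],[0,0,0,0,0,0.48,0.3],[0,0,0,0,0,0,0.3],[0,0,0,0,0,0,0.3]]]' >/dev/null
python3 go.py 608.3 252.6 65 92.6
```

```text
t 41.6 turn 0.03  shift now [0.06 0.01 1.8 ]  after turn [0.06 0.01 1.8 ] tilt 0.042 j6 -2.21
```

```bash
python3 -m creep '[[[0,0,0,0.06,0.01,0.3,0.3],[0,0,0,0,0,0.4,0.3],[0,0,0,0,0,0.4,0.3],[0,0,0,0,0,0.4,0.3],[0,0,0,0,0,0.28,0.3],[0,0,0,0,0,0,0.3],[0,0,0,0,0,0,0.3]]]';python3 -m creep '[[[0,0,0,0,0,0,1],[0,0,0,0,0,0,1],[0,0,0,0,0,0,1],[0,0,0,0,0,0,1],[0,0,0,0,0,0,1]]]'
python3 -m creep '[[[0,0,0,0,0,-0.3,1],[0,0,0,0,0,-0.6,1],[0,0,0,0,0,-0.8,1],[0,0,0,0,0,-0.8,1],[0,0,0,0,0,-0.7,1],[0,0,-1,0,0,-0.3,1],[0,0,-1,0,0,0,1],[0,0,-1,0,0,0,1]]]'
python3 -m creep '[[[0,0,-1,0,0,0,1],[0,0,-1,0,0,0,1],[0,0,-1,0,0,0,1],[0,0,-1,0,0,0,1],[0,0,-1,0,0,0,1],[0,0,-1,0,0,0,1],[0,0,-1,0,0,0,1],[0,0,-1,0,0,0,1]]]' >/dev/null
python3 -m creep '[[[0,0,-1,0,0,0,1],[0,0,-1,0,0,0,1],[0,0,-1,0,0,0,1],[0,0,-1,0,0,0,1],[0,0,-1,0,0,0,1],[0,0,-1,0,0,0,1],[0,0,-1,0,0,0,1],[0,0,-1,0,0,0,1]]]' >/dev/null
python3 -m creep '[[[0,0,-1,0,0,0,1],[0,0,-1,0,0,0,1],[0,0,-0.5,0,0,0,1],[0,0,0,0,0,0,1]]]' >/dev/null
python3 go.py 550.3 -203.8 240 -1.3
```

```text
time: 42.3
tcp_pos: [608.7, 253.1, 67.0]
tool_rot: [-0.074, 3.14, 0.001]
force: [0.4, -0.0, 0.3]
finger_gap: 29.9
grasp_force: 0.0
time: 42.8
tcp_pos: [608.9, 253.5, 67.4]
tool_rot: [-0.074, 3.138, 0.002]
force: [-1.0, 0.9, 5.8]
finger_gap: 7.6
grasp_force: 60.4
time: 43.6
tcp_pos: [607.9, 252.8, 242.8]
tool_rot: [-0.405, 3.114, 0.002]
force: [0.1, 0.4, -1.4]
finger_gap: 7.8
grasp_force: 59.5
t 45.6 turn -0.00  shift now [9.15 0.94 0.03]  after turn [9.15 0.94 0.03] tilt 0.018 j6 -0.71
```

```bash
python3 -m creep '[[[0,0,0,0.5,0.05,0,1],[0,0,0,0.9,0.09,0,1],[0,0,0,0.9,0.09,0,1],[0,0,0,0.9,0.09,0,1],[0,0,0,0.9,0.09,0,1],[0,0,0,0.9,0.09,0,1],[0,0,0,0.9,0.09,0,1],[0,0,0,0.9,0.09,0,1]]]' >/dev/null
python3 -m creep '[[[0,0,0,0.9,0.09,0,1],[0,0,0,0.9,0.09,0,1],[0,0,0,0.55,0.08,0,1],[0,0,0,0,0,0,1],[0,0,0,0,0,0,1],[0,0,0,0,0,0,1]]]' >/dev/null
python3 go.py 550.3 -203.8 116 -1.3
```

```text
t 47.0 turn -0.01  shift now [ 0.01 -0.    2.5 ]  after turn [ 0.01 -0.    2.5 ] tilt 0.015 j6 -0.00
```

```bash
python3 -m creep '[[[0,0,0,0.01,0,0.4,1],[0,0,0,0,0,0.6,1],[0,0,0,0,0,0.6,1],[0,0,0,0,0,0.3,1],[0,0,0,0,0,0.1,1],[0,0,0,0,0,0.1,1],[0,0,0,0,0,0,1],[0,0,0,0,0,0,1]]]'
python3 -m creep '[[[0,0,0,0,0,0.15,1],[0,0,0,0,0,0.15,1],[0,0,0,0,0,0.1,1],[0,0,0,0,0,0,1],[0,0,0,0,0,0,1]]]'
```

```text
time: 47.8
tcp_pos: [551.0, -203.7, 136.8]
tool_rot: [-2.195, 2.246, -0.002]
force: [0.0, -0.1, 0.5]
finger_gap: 7.7
grasp_force: 59.5
time: 48.3
tcp_pos: [550.2, -203.9, 115.4]
tool_rot: [2.195, -2.247, -0.0]
force: [0.4, 1.2, -1.0]
finger_gap: 8.0
grasp_force: 59.6
```

Release; back for slot −69 (610.5, 206.7).

```bash
python3 -m creep '[[[0,0,0,0,0,0.02,0.42],[0,0,0,0,0,0,0.42],[0,0,0,0,0,0,0.42],[0,0,0,0,0,0,0.42],[0,0,0,0,0,-0.3,0.42],[0,0,0,0,0,-0.8,0.42],[0,0,0,0,0,-0.8,0.42],[0,0,0,0,0,-0.4,0.42]]]'
python3 -m creep '[[[0,0,1,0,0,0,0.3],[0,0,1,0,0,0,0.3],[0,0,1,0,0,0,0.3],[0,0,1,0,0,0,0.3],[0,0,1,0,0,0,0.3],[0,0,1,0,0,0,0.3],[0,0,1,0,0,0,0.3],[0,0,1,0,0,0,0.3]]]' >/dev/null
python3 -m creep '[[[0,0,1,0,0,0,0.3],[0,0,1,0,0,0,0.3],[0,0,1,0,0,0,0.3],[0,0,1,0,0,0,0.3],[0,0,1,0,0,0,0.3],[0,0,1,0,0,0,0.3],[0,0,1,0,0,0,0.3],[0,0,1,0,0,0,0.3]]]' >/dev/null
python3 -m creep '[[[0,0,1,0,0,0,0.3],[0,0,1,0,0,0,0.3],[0,0,1,0,0,0,0.3],[0,0,1,0,0,0,0.3],[0,0,1,0,0,0,0.3],[0,0,0.5,0,0,0,0.3],[0,0,0,0,0,0,0.3]]]' >/dev/null
python3 go.py 610.5 206.7 155 92.6
```

```text
time: 49.1
tcp_pos: [551.6, -204.3, 233.7]
tool_rot: [-2.194, 2.245, -0.006]
force: [0.1, -0.3, 0.6]
finger_gap: 24.2
grasp_force: 0.0
t 51.4 turn 0.01  shift now [-1.58  8.15  1.5 ]  after turn [-1.58  8.15  1.5 ] tilt 0.003 j6 -1.50
```

```bash
python3 -m creep '[[[0,0,0,-0.13,0.6,0,0.3],[0,0,0,-0.17,0.9,0,0.3],[0,0,0,-0.17,0.9,0,0.3],[0,0,0,-0.17,0.9,0,0.3],[0,0,0,-0.17,0.9,0,0.3],[0,0,0,-0.17,0.9,0,0.3],[0,0,0,-0.17,0.9,0,0.3],[0,0,0,-0.17,0.9,0,0.3]]]' >/dev/null
python3 -m creep '[[[0,0,0,-0.17,0.9,0,0.3],[0,0,0,-0.05,0.35,0.4,0.3],[0,0,0,0,0,0.6,0.3],[0,0,0,0,0,0.5,0.3],[0,0,0,0,0,0,0.3],[0,0,0,0,0,0,0.3]]]' >/dev/null
python3 go.py 610.5 206.7 65 92.6
```

```text
t 52.8 turn 0.03  shift now [-0.04  0.    1.8 ]  after turn [-0.04  0.    1.8 ] tilt 0.047 j6 -2.15
```

```bash
python3 -m creep '[[[0,0,0,-0.04,0,0.3,0.3],[0,0,0,0,0,0.4,0.3],[0,0,0,0,0,0.4,0.3],[0,0,0,0,0,0.4,0.3],[0,0,0,0,0,0.28,0.3],[0,0,0,0,0,0,0.3],[0,0,0,0,0,0,0.3]]]';python3 -m creep '[[[0,0,0,0,0,0,1],[0,0,0,0,0,0,1],[0,0,0,0,0,0,1],[0,0,0,0,0,0,1],[0,0,0,0,0,0,1]]]'
python3 -m creep '[[[0,0,0,0,0,-0.3,1],[0,0,0,0,0,-0.6,1],[0,0,0,0,0,-0.8,1],[0,0,0,0,0,-0.8,1],[0,0,0,0,0,-0.7,1],[0,0,-1,0,0,-0.3,1],[0,0,-1,0,0,0,1],[0,0,-1,0,0,0,1]]]'
python3 -m creep '[[[0,0,-1,0,0,0,1],[0,0,-1,0,0,0,1],[0,0,-1,0,0,0,1],[0,0,-1,0,0,0,1],[0,0,-1,0,0,0,1],[0,0,-1,0,0,0,1],[0,0,-1,0,0,0,1],[0,0,-1,0,0,0,1]]]' >/dev/null
python3 -m creep '[[[0,0,-1,0,0,0,1],[0,0,-1,0,0,0,1],[0,0,-1,0,0,0,1],[0,0,-1,0,0,0,1],[0,0,-1,0,0,0,1],[0,0,-1,0,0,0,1],[0,0,-1,0,0,0,1],[0,0,-1,0,0,0,1]]]' >/dev/null
python3 -m creep '[[[0,0,-1,0,0,0,1],[0,0,-1,0,0,0,1],[0,0,-0.5,0,0,0,1],[0,0,0,0,0,0,1]]]' >/dev/null
python3 go.py 506.3 -202.8 240 -1.3
```

```text
time: 53.5
tcp_pos: [610.9, 207.0, 66.5]
tool_rot: [-0.073, 3.14, 0.0]
force: [-0.4, -0.1, -0.2]
finger_gap: 30.2
grasp_force: 0.0
time: 54.0
tcp_pos: [611.1, 207.4, 67.2]
tool_rot: [-0.074, 3.138, 0.002]
force: [-0.5, 0.9, 6.1]
finger_gap: 7.7
grasp_force: 60.5
time: 54.8
tcp_pos: [610.2, 206.8, 242.8]
tool_rot: [-0.405, 3.114, 0.002]
force: [0.1, -0.3, -0.7]
finger_gap: 7.6
grasp_force: 59.7
t 56.8 turn -0.00  shift now [8.23 1.89 0.03]  after turn [8.23 1.89 0.03] tilt 0.009 j6 -0.65
```

```bash
python3 -m creep '[[[0,0,0,0.5,0.11,0,1],[0,0,0,0.9,0.21,0,1],[0,0,0,0.9,0.21,0,1],[0,0,0,0.9,0.21,0,1],[0,0,0,0.9,0.21,0,1],[0,0,0,0.9,0.21,0,1],[0,0,0,0.9,0.21,0,1],[0,0,0,0.9,0.21,0,1]]]' >/dev/null
python3 -m creep '[[[0,0,0,0.9,0.21,0,1],[0,0,0,0.53,0.1,0,1],[0,0,0,0,0,0,1],[0,0,0,0,0,0,1],[0,0,0,0,0,0,1]]]' >/dev/null
python3 go.py 506.3 -202.8 116 -1.3
```

```text
t 58.1 turn -0.01  shift now [0.02 0.   2.5 ]  after turn [0.02 0.   2.5 ] tilt 0.019 j6 -0.00
```

```bash
python3 -m creep '[[[0,0,0,0.02,0,0.4,1],[0,0,0,0,0,0.6,1],[0,0,0,0,0,0.6,1],[0,0,0,0,0,0.3,1],[0,0,0,0,0,0.1,1],[0,0,0,0,0,0.1,1],[0,0,0,0,0,0,1],[0,0,0,0,0,0,1]]]'
python3 -m creep '[[[0,0,0,0,0,0.15,1],[0,0,0,0,0,0.15,1],[0,0,0,0,0,0.1,1],[0,0,0,0,0,0,1],[0,0,0,0,0,0,1]]]'
```

```text
time: 58.9
tcp_pos: [506.9, -203.2, 136.7]
tool_rot: [-2.195, 2.246, -0.002]
force: [0.2, -0.1, -0.2]
finger_gap: 7.5
grasp_force: 59.7
time: 59.4
tcp_pos: [506.0, -203.4, 115.4]
tool_rot: [2.195, -2.247, -0.001]
force: [0.8, 0.3, 0.1]
finger_gap: 7.7
grasp_force: 59.7
```

Release, lift clear, move aside and look at well and tray.

```bash
python3 -m creep '[[[0,0,0,0,0,0.02,0.42],[0,0,0,0,0,0,0.42],[0,0,0,0,0,0,0.42],[0,0,0,0,0,0,0.42],[0,0,0,0,0,-0.3,0.42],[0,0,0,0,0,-0.8,0.42],[0,0,0,0,0,-0.8,0.42],[0,0,0,0,0,-0.4,0.42]]]' >/dev/null
python3 -m creep '[[[0,0,1,-0.5,0,0,0.3],[0,0,1,-0.8,0,0,0.3],[0,0,1,-0.8,0,0,0.3],[0,0,1,-0.8,0,0,0.3],[0,0,1,0,0,0,0.3],[0,0,1,0,0,0,0.3],[0,0,1,0,0,0,0.3],[0,0,1,0,0,0,0.3]]]'
python3 -m creep '[[[0,0,1,0,0,0,0.3],[0,0,1,0,0,0,0.3],[0,0,1,0,0,0,0.3],[0,0,1,0,0,0,0.3],[0,0,1,0,0,0,0.3],[0,0,1,0,0,0,0.3],[0,0,1,0,0,0,0.3],[0,0,1,0,0,0,0.3]]]' >/dev/null
python3 -m creep '[[[0,0,1,0,0,0,0.3],[0,0,1,0,0,0,0.3],[0,0,1,0,0,0,0.3],[0,0,1,0,0,0,0.3],[0,0,1,0,0,0,0.3],[0,0,1,0,0,0,0.3],[0,0,0.5,0,0,0,0.3],[0,0,0,0,0,0,0.3]]]'
python3 go.py 570.3 -304.4 240 88.7; python3 - <<'E'
from h import *
t=capture("top");s=capture("scene")
sheet("pics/i.png",[((0,0),crop(t,340,140,60,110,5)),((305,0),crop(s,70,220,130,120,3.8)),((305,400),crop(t,145,235,80,70,3)),((550,400),crop(s,200,90,100,80,2.5))])
E
```

```text
time: 61.0
tcp_pos: [526.2, -59.9, 229.9]
tool_rot: [-1.488, 2.767, 0.0]
force: [0.1, -0.9, -0.3]
finger_gap: 29.8
grasp_force: 0.0
time: 62.6
tcp_pos: [526.2, -60.1, 229.8]
tool_rot: [0.037, 3.141, 0.0]
force: [-0.3, -0.6, -0.4]
finger_gap: 29.7
grasp_force: 0.0
t 62.6 turn -0.01  shift now [-1.   -4.86 -0.2 ]  after turn [-0.99 -4.86 -0.2 ] tilt 0.006 j6 -1.85
```

View pics/i.png

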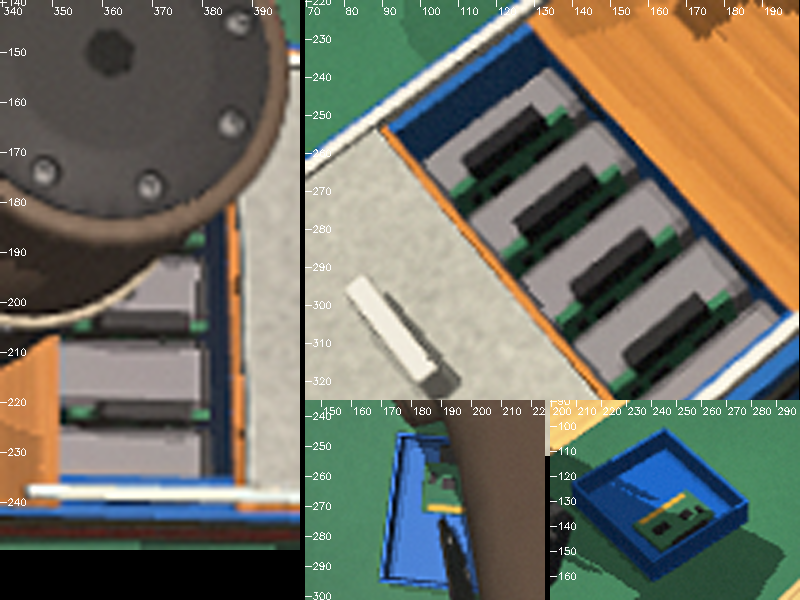

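All four cards stand in the grooves, and the old card lies in the shifted tray. Now I shut the hatch.

```bash
python3 -m creep '[[[0,0,0,-0.15,-0.7,0,0],[0,0,0,-0.17,-0.85,0,0],[0,0,0,-0.17,-0.85,0,0],[0,0,0,-0.17,-0.85,0,0],[0,0,0,-0.17,-0.85,0,0],[0,0,0,-0.17,-0.76,0,0],[0,0,0,0,0,0,0],[0,0,0,0,0,0,0]]]' >/dev/null; python3 go.py 570.3 -304.4 157 88.7
```

```text
t 63.5 turn -0.03  shift now [-0.    0.02  1.44]  after turn [-0.    0.02  1.44] tilt 0.069 j6 -1.40
```

```bash
python3 -m creep '[[[0,0,0,0,0.02,0.4,0],[0,0,0,0,0,0.6,0],[0,0,0,0,0,0.44,0],[0,0,0,0,0,0,0],[0,0,0,0,0,0,1],[0,0,0,0,0,0,1],[0,0,0,0,0,0,1],[0,0,0,0,0,0,1]]]'
python3 -m creep '[[[0,0,0,0,0.2,0,1],[0,0,0,0,0.35,0,1],[0,0,0,0,0.35,0,1],[0,0,0,0,0.35,0,1],[0,0,0,0,0.35,0,1],[0,0,0,0,0.28,0,1],[0,0,0,0,0.1,0,1],[0,0,0,0,0,0,1]]]';python3 -m creep '[[[0,0,0,0,0,0,1],[0,0,0,0,0,0,1]]]'
```

```text
time: 64.3
tcp_pos: [571.6, -303.4, 159.9]
tool_rot: [0.036, 3.138, -0.001]
force: [-0.9, 1.0, 6.3]
finger_gap: 10.7
grasp_force: 61.8
time: 65.1
tcp_pos: [574.3, -203.8, 159.8]
tool_rot: [0.034, 3.138, -0.001]
force: [0.4, 1.4, 8.3]
finger_gap: 10.7
grasp_force: 62.1
time: 65.3
tcp_pos: [574.2, -204.3, 159.8]
tool_rot: [0.036, 3.138, -0.001]
force: [0.2, 1.7, 8.5]
finger_gap: 10.4
grasp_force: 62.1
```

```bash
python3 -m creep '[[[0,0,0,0,0.03,0,1],[0,0,0,0,0.03,0,1],[0,0,0,0,0,0,1],[0,0,0,0,0,0,1]]]'
```

```text
time: 65.7
tcp_pos: [574.3, -203.2, 159.8]
tool_rot: [0.036, 3.138, -0.004]
force: [1.2, -9.6, 5.6]
finger_gap: 10.4
grasp_force: 61.7
```

The stop is felt (10 N), so the hatch is shut. Release, retreat and check.

```bash
python3 -m creep '[[[0,0,0,0,-0.03,0,1],[0,0,0,0,0,0,0],[0,0,0,0,0,0,0],[0,0,0,0,0,0,0],[0,0,0,0,0,-0.3,0],[0,0,0,0,0,-0.8,0],[0,0,0,0,0,-0.8,0],[0,0,0,0,0,-0.4,0]]]' ; python3 -m creep '[[[0,0,0,0.5,0.3,0,0],[0,0,0,0.6,0.6,0,0],[0,0,0,0.6,0.8,0,0],[0,0,0,0.6,0.8,0,0],[0,0,0,0.6,0.8,0,0],[0,0,0,0,0.4,0,0],[0,0,0,0,0,0,0],[0,0,0,0,0,0,0]]]'; python3 - <<'E'
from h import *
t=capture("top");s=capture("scene")
sheet("pics/j.png",[((0,0),crop(t,340,140,70,110,5)),((355,0),crop(s,75,220,140,120,3)),((355,370),crop(t,140,235,80,70,2.7)),((580,370),crop(s,200,96,80,76,2.7))])
E
```

```text
time: 66.5
tcp_pos: [573.9, -203.0, 276.4]
tool_rot: [0.036, 3.138, -0.001]
force: [1.0, -0.6, -0.2]
finger_gap: 43.0
grasp_force: 0.0
time: 67.3
tcp_pos: [432.2, -14.0, 272.9]
tool_rot: [0.034, 3.141, 0.0]
force: [-0.6, -0.3, -0.6]
finger_gap: 42.3
grasp_force: 0.0
```

View pics/j.png

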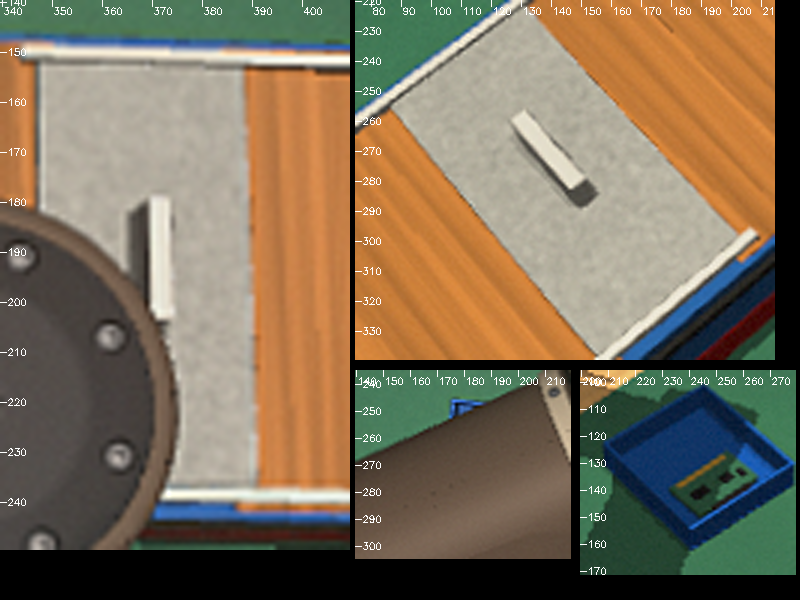

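The picture shows the hatch shut, with its handle at about (370,191) in the top view, and the old card lying in the tray at about (250,138) in the scene view.

```bash
python3 -c "from workcell import *;print(hand_in())"
```

```text
the job is handed in; nothing more can be done
None
```

I handed the job in at about 67 s of the 210 s: the old card lies in the blue tray, all four new cards stand in their own grooves in the well, and the hatch is shut; no verdict came back.

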